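# Draw the carrier plate from under a stack of cassettes

### The job

Take the specimen pot off the little rack and stand it upright on the bench, clear of the rack. Then pull the carrier plate out from under the stack of cassettes by its upright tab until you feel it meet the rubber buffer of the end stop, press it against the buffer lightly for half a second (about 9 N, never more than 15 N), and let go, leaving it drawn out. The five cassettes must stay stacked and sink down onto the rails in their place behind the two posts; leave the timer alone.

Things in the scene. Friction and masses are not known exactly. Their poses are not given: they have to be found in the camera images.
- rack: Low aluminium rack fixed to the bench. Origin under its base at bench height; x along its track (pull toward -x, to the end stop), y across, z up. Base x -122 to 70 mm, 54 wide, 5 thick. Rails: inner faces y = +-14.5 mm, outer +-19.5, tops 9 mm above the bench. Two smooth round 5 mm posts, x = 25 to 30, y = +-17 mm, 21 mm high: the carrier passes between them, the cassettes do not.
- end_stop: Block fixed across the -x end of the rack, 20 (x) x 44 x 12 mm, top 17 mm above the bench; origin at the centre of its underside, axes as the rack's. A rubber buffer on a screw, 6 mm thick, stands out of its +x face to meet the carrier's front end. Its tip is 16 to 36 mm from this origin, not known more closely; feel for it. It hardly gives.
- carrier: Loose grey plate, 0.12 kg, 88 (x) x 26 x 8 mm, sliding on the rack's base between the rails (1.5 mm play a side). Origin at the centre of its underside, axes as the rack's; front end at x = -44 mm. Its rear part lies under the stack. It must move 50 to 80 mm to meet the buffer and drags with under 2 N.
- carrier_tab (a point): Grip point on the carrier's upright tab, a block 10 (x) x 24 mm at its front end, reaching from 13 to 50 mm above the bench; the point is on its centre line, 35 mm above the bench, 39 mm in front of the carrier's origin. 39 mm are free between tab and posts. Fingers closing along the rack's x grip its front and rear faces; keep them above 18 mm to clear the end stop.
- pot_mid (a point): Centre, half-way up, of the white screw-lid specimen pot (loose, 0.075 kg): 65 mm tall, body 44 mm across, lid 49 mm across in its top 15 mm. It starts upright on the rails between the tab and the end stop, in the way; its foot 9 mm above the bench.
- stack_1: Cassette 1 of 5 counted from the bottom of the stack (white flat box, 28 x 40 x 6 mm, 12 g, loose); origin at the centre of its underside. The stack lies crosswise (long side across the track) on the carrier just behind the posts; its underside starts 13 mm above the bench and ends on the rails at 9 mm.
- stack_2: Cassette 2 of 5 counted from the bottom of the stack (white flat box, 28 x 40 x 6 mm, 12 g, loose); origin at the centre of its underside. The stack lies crosswise (long side across the track) on the carrier just behind the posts.
- stack_3: Cassette 3 of 5 counted from the bottom of the stack (white flat box, 28 x 40 x 6 mm, 12 g, loose); origin at the centre of its underside. The stack lies crosswise (long side across the track) on the carrier just behind the posts.
- stack_4: Cassette 4 of 5 counted from the bottom of the stack (white flat box, 28 x 40 x 6 mm, 12 g, loose); origin at the centre of its underside. The stack lies crosswise (long side across the track) on the carrier just behind the posts.
- stack_5: Cassette 5 of 5 counted from the bottom of the stack (white flat box, 28 x 40 x 6 mm, 12 g, loose); origin at the centre of its underside. The stack lies crosswise (long side across the track) on the carrier just behind the posts.
- timer: Bystander: small white kitchen-type timer, 32 x 66 x 67 mm, stands on the bench just behind the rack; leave alone.

How it is judged:
By the outcome, as a careful person would: the job done as asked, in the order asked, and still so for the second after the job is handed in, with the robot touching nothing.
It also fails if it takes over 59 s, if anything falls off the work surface, if the arm or the gripper's body presses on something with over 40 N, if the wrist force passes 120 N, or if a joint passes its speed limit or range.

### The arm

A 6-joint arm with a two-finger parallel gripper is mounted at the origin on a cart in front of the work surface, level with it; the furniture and walls round the work are solid. World frame = base frame: x ahead of the robot, y to its left, z up, the work surface at z = 0. Lengths are in m, angles in rad, forces in N, time in s.
With the tool pointing down it reaches from about 0.325 to 0.9 m from the base axis. Payload 6.1 kg.
Tool frame: the origin (TCP) lies midway between the tips of the shut fingers; the grasp point (between the pads) lies 19 mm behind it; x points along the fingers, y is the direction in which the jaws open and shut, and the axes are right-handed (so a half turn about x gives the same grasp; the last joint's range is limited). The gripper opens to 87 mm and grips with 3 to 60 N. Pads are 19 mm wide; open, the fingers measure 117 mm over their backs; the gripper's body (75 mm by 190 mm) begins 51 mm behind the grasp point.
Start: joints at [-1.342, 0.22, 1.526, -0, 1.395, -0.126], TCP at [0.217, -0.586, 0.223] pointing down, gripper open.
Joint ranges: [-2.98, 2.98], [-0.91, 2.08], [0.09, 2.57], [-1.24, 4.39], [0.2, 2.65], [-2.68, 2.68]. Speed limits (rad/s): [2.57, 2.57, 3.01, 3.14, 3.14, 3.14].

### API

Orientations are given as a rotation vector (axis times angle).
In Python, from cell import r gives the robot as it stands.
- The arm moves only by the shell command python3 -m handwheel 'ROWS'. ROWS is JSON, a list of rows, each a list of 3 entries, a list of its own where there are three numbers: the shift along the tool's x, y, z in m, then the turn about the tool's x in degrees, then the closure, from 0 (fully open) to 1 (shut). A call has 1 to 20 rows; each row is the pose to reach, as a shift and turn from the pose commanded when the call began, along the tool's axes at that moment; what a row does not reach only later rows make up. A row lasts 1/8 s, in which the tool goes at most 62.5 mm and 10.7 degrees, less where a joint would pass 70% of its speed; a pose out of reach is approached as far as the arm can. A call with a gripper value outside its range is refused whole. The fingers move at their own pace and stop on an object; the grip force is fixed at half the most. Time passes only in rows, so rows that repeat a pose let the fingers close. It gives the time, the measured TCP pose, the force and the opening at its end, in the units of the state.
- r.state(): the state, without advancing time (a new reading comes with each control period).
- r.read_camera(name): name is "scene" or "top"; returns a dict with "image" (400x640x3 uint8, red, green, blue), "vfov" (degrees; the focal length in pixels is half the picture's height over the tangent of half this angle, whatever the lens; pixels are square), "cx", "cy" (the principal point, pixels), "world_from_camera" (4x4, takes a point from camera to world coordinates). Camera axes: x right, y down, z forward; pixel columns grow to the right and rows downward; lengths in m; the calibration is good to about 2 mm. A picture is of the moment at which its call begins. There is no depth.
- r.hand_in(): hands the job in, once; it reports no verdict.
The state is a dict: "time": time; "joint_positions": joint angles; "joint_vel": joint speeds; "effort": joint torques, N m; "eef_pos": TCP position; "tool_rot": TCP orientation; "contact_force": force on the tool from outside, world axes, zero at the start; "moment": the same for the moment, N m; "opening": opening from 0.0 (shut) to 1.0 (fully open).
Only numpy, scipy, OpenCV 4.12 (cv2) and the standard library are available. Lean on these libraries where they do the work, as an engineer would, in place of code of your own. Each camera call takes 0.05 s, during which the arm holds its last target. There are 200 camera calls.

## Working session

There is one attempt and no reset: what is moved stays moved. The work goes in short steps, Python scripts to look and compute and a shell command to move; the robot and the scene stay as the last step left them, time stands still between calls to the robot, and variables do not carry over. Pictures are saved under pics/ and viewed, about 8 in all and at most 12, crops included, and the job is handed in when it is done.

```bash
mkdir -p pics; ls; python3 - <<'E'
from cell import r
import cv2,numpy as np
for n in("scene","top"):
    c=r.read_camera(n); cv2.imwrite(f"pics/{n}0.png",c["image"][:,:,::-1]); print(n,c["vfov"],c["cx"],c["cy"],np.round(c["world_from_camera"],4).tolist())
print(r.state())
E
```

```text
pics
scene 42.14898248417446 321.1640349721192 196.4819301451775 [[-0.8237, -0.3726, 0.4275, 0.1823], [-0.5667, 0.5667, -0.5981, 0.1829], [-0.0194, -0.7349, -0.6779, 0.6716], [0.0, 0.0, 0.0, 1.0]]
top 50.32243693803441 319.34665826982246 202.000577518486 [[0.0276, -0.998, 0.0572, 0.4939], [-0.9996, -0.0273, 0.0055, -0.3571], [-0.004, -0.0573, -0.9983, 0.9247], [0.0, 0.0, 0.0, 1.0]]
{'time': 0.1, 'joint_positions': array([-1.34209311e+00,  2.21169140e-01,  1.52753587e+00,  2.04234074e-05,
        1.39472462e+00, -1.26113391e-01]), 'joint_vel': array([-0.00136345, -0.00217571, -0.00432618,  0.00129381,  0.00050817,
        0.00051649]), 'effort': array([-2.04022535e-04, -4.95943880e+01, -3.88522053e+01,  7.00980099e-02,
        5.15098230e-02, -5.00427245e-05]), 'eef_pos': array([ 0.21699739, -0.58549423,  0.22151239]), 'tool_rot': array([ 2.02894191,  0.36567748, -2.02909467]), 'contact_force': array([ 0.09013828, -0.5370196 ,  0.78979358]), 'moment': array([ 0.02412647, -0.03233888,  0.02637776]), 'opening': 0.9991984835777584}
```

View pics/top0.png

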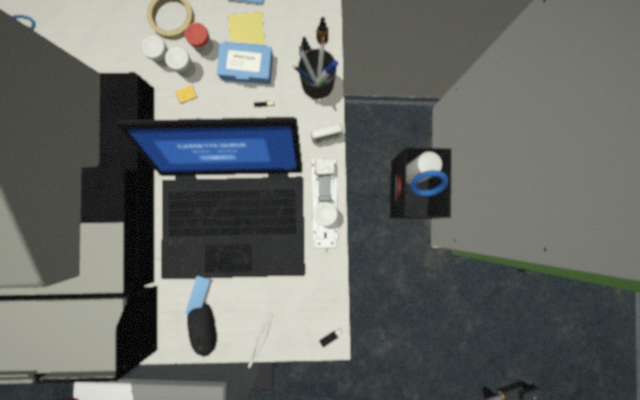

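View pics/scene0.png

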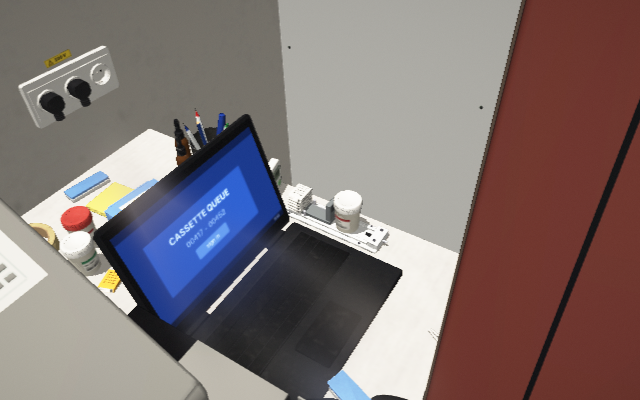

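The top view shows the rack at about columns 312–338, rows 158–248, near the desk's right edge. The pot is at about (326,214), the stack at (324,168) and the timer at (326,132). The laptop screen stands just to its left. Next I'll zoom in on both views.

```bash
python3 - <<'E'
import cv2,numpy as np
a=cv2.imread("pics/top0.png")[115:260,285:375]; b=cv2.imread("pics/scene0.png")[150:260,250:400]
a=cv2.resize(a,None,fx=4,fy=4,interpolation=cv2.INTER_CUBIC); b=cv2.resize(b,(436,320),interpolation=cv2.INTER_CUBIC)
o=np.zeros((580,800,3),np.uint8); o[:580,:360]=a; o[:320,364:]=b; cv2.imwrite("pics/z0.png",o)
E
```

```text
(no output)
```

View pics/z0.png

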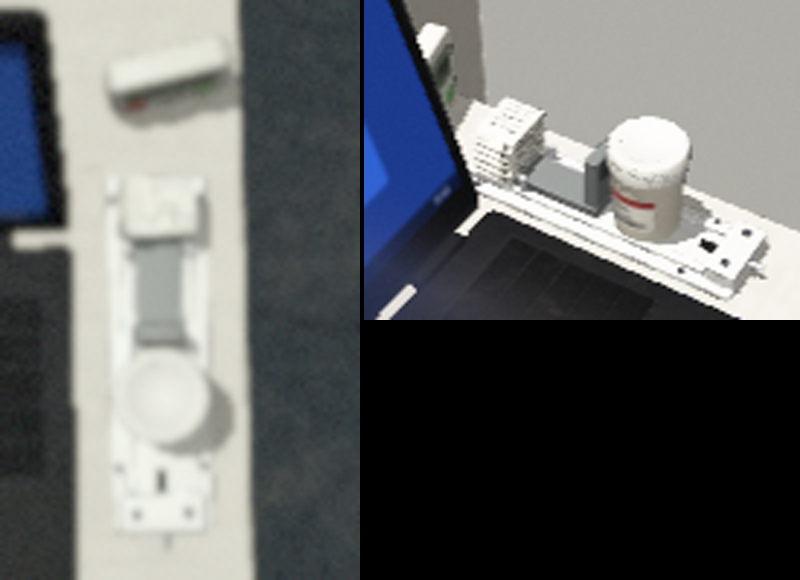

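Crop of the top view (left half, 4× from (285,115)): rack corners are near (110,178), (206,181), (113,531) and (207,533). Lid centre is about (165,397), the tab top about (136–187, 318–343), and the stack top spans (120–200, 178–238). I'll turn these into positions.

```bash
cat > h.py <<'E'
import numpy as np,cv2
from cell import r
from scipy.spatial.transform import Rotation as R
def ray(c,px,z):
    f=200/np.tan(np.radians(c["vfov"]/2)); T=c["world_from_camera"]
    d=T[:3,:3]@np.array([(px[0]-c["cx"])/f,(px[1]-c["cy"])/f,1]); return T[:3,3]+d*(z-T[2,3])/d[2]
def proj(c,p):
    f=200/np.tan(np.radians(c["vfov"]/2)); T=c["world_from_camera"]
    q=T[:3,:3].T@(np.array(p)-T[:3,3]); return np.round([f*q[0]/q[2]+c["cx"],f*q[1]/q[2]+c["cy"]],1)
E
python3 - <<'E'
from h import *
t=r.read_camera("top"); s=r.read_camera("scene")
for n,p,z in [("rack+x L",(109,178),.005),("rack+x R",(206,181),.005),("rack-x L",(113,531),.005),("rack-x R",(207,533),.005),("stopfar L",(113,493),.017),("stop near L",(115,528),.017),("stop near R",(206,532),.017),("lid c",(165,397),.074),("lid l",(120,397),.074),("lid r",(211,397),.074),("tab l",(136,322),.05),("tab r",(187,322),.05),("tab lf",(138,343),.05),("stack",(120,178),.043),("stack",(199,178),.043),("st",(199,238),.043),("st",(120,238),.043),("timer",(110,78),.067),("timer",(228,55),.067),("desk edge",(245,300),0),("laptop edge",(72,500),.015),("screen corner",(50,220),0.02)]:
    print(n,np.round(ray(t,(285+p[0]/4-.4,115+p[1]/4-.4),z),4))
sc=150/436
for n,p,z in [("stop corner near",(765,240),.017),("stop L near",(712,283),.017),("lid c",(649,140),.074),("tabtop c",(597,160),.05)]:
    print("S",n,np.round(ray(s,(250+(p[0]-364)*sc,150+p[1]*110/320),z),4))
st=r.state(); print(R.from_rotvec(st["tool_rot"]).as_matrix().round(3))
E
```

```text
rack+x L [ 0.6397 -0.3331  0.005 ]
rack+x R [ 0.6394 -0.3859  0.005 ]
rack-x L [ 0.4486 -0.3407  0.005 ]
rack-x R [ 0.4489 -0.3913  0.005 ]
stopfar L [ 0.4693 -0.3404  0.017 ]
stop near L [ 0.4508 -0.342   0.017 ]
stop near R [ 0.45   -0.3903  0.017 ]
lid c [ 0.5193 -0.366   0.074 ]
lid l [ 0.5187 -0.3436  0.074 ]
lid r [ 0.5199 -0.389   0.074 ]
tab l [ 0.5582 -0.3503  0.05  ]
tab r [ 0.5589 -0.3766  0.05  ]
tab lf [ 0.5474 -0.3517  0.05  ]
stack [ 0.6338 -0.3399  0.043 ]
stack [ 0.6349 -0.381   0.043 ]
st [ 0.6035 -0.3819  0.043 ]
st [ 0.6023 -0.3408  0.043 ]
timer [ 0.6811 -0.3338  0.067 ]
timer [ 0.6946 -0.3936  0.067 ]
desk edge [ 0.5755 -0.409   0.    ]
laptop edge [ 0.4649 -0.3186  0.015 ]
screen corner [ 0.6138 -0.3026  0.02  ]
S stop corner near [ 0.4469 -0.3824  0.017 ]
S stop L near [ 0.4557 -0.3358  0.017 ]
S lid c [ 0.5188 -0.3659  0.074 ]
S tabtop c [ 0.5489 -0.3561  0.05  ]
[[-0.     0.347 -0.938]
 [ 0.001 -0.938 -0.347]
 [-1.    -0.001 -0.   ]]
```

```bash
python3 - <<'E'
from h import *
t=r.read_camera("top"); s=r.read_camera("scene")
def P(c):
    f=200/np.tan(np.radians(c["vfov"]/2)); K=np.array([[f,0,c["cx"]],[0,f,c["cy"]],[0,0,1]]); return K@np.linalg.inv(c["world_from_camera"])[:3]
for n,a,b in [("scr top",(297,118),(248,116)),("scr bot",(301,172),(287,222))]:
    X=cv2.triangulatePoints(P(t),P(s),np.array(a,float),np.array(b,float)); X=(X[:3]/X[3]).ravel(); print(n,X.round(3),proj(t,X),proj(s,X))
st=r.state(); Rm=R.from_rotvec(st["tool_rot"]).as_matrix()
print("start->above pot z.15", Rm.T@(np.array([.519,-.366,.15])-st["eef_pos"]))
for p in [(330,290),(330,300),(330,338)]: print(p,ray(t,p,0).round(3))
E
```

```text
scr top [ 0.675 -0.312  0.213] [297.5 118.7] [247.4 115.9]
scr bot [ 0.611 -0.31   0.012] [300.8 171.7] [287.3 222. ]
start->above pot z.15 [ 0.07224663 -0.10126456 -0.35952932]
(330, 290) [ 0.358 -0.38   0.   ]
(330, 300) [ 0.337 -0.381  0.   ]
(330, 338) [ 0.257 -0.383  0.   ]
```

```bash
python3 -m handwheel '[[[0.01,-0.015,-0.05],3,0],[[0.02,-0.03,-0.1],6,0],[[0.03,-0.045,-0.15],9,0],[[0.04,-0.06,-0.2],12,0],[[0.05,-0.075,-0.25],15,0],[[0.06,-0.09,-0.31],18,0],[[0.07,-0.1,-0.35],18.3,0],[[0.072,-0.101,-0.36],18.3,0],[[0.072,-0.101,-0.36],18.3,0],[[0.072,-0.101,-0.36],18.3,0]]'; python3 - <<'E'
from h import *
st=r.state(); Rm=R.from_rotvec(st["tool_rot"]).as_matrix(); print(st["eef_pos"],Rm.round(3),st["contact_force"],st["joint_positions"].round(2))
print("to pot",Rm.T@(np.array([.519,-.366,.0225])-st["eef_pos"]))
E
```

```text
time: 1.55
eef_pos: [0.5187, -0.3675, 0.151]
tool_rot: [2.204, 0.037, -2.204]
contact_force: [0.0, 0.3, -0.8]
opening: 0.999
[ 0.51874962 -0.36748557  0.15096096] [[-0.     0.034 -0.999]
 [-0.001 -0.999 -0.034]
 [-1.     0.001  0.   ]] [ 0.04828851  0.26145593 -0.75621179] [-0.74  0.3   1.57 -0.    1.27  0.8 ]
to pot [ 0.12845992 -0.00156371 -0.00030486]
```

```bash
python3 -m handwheel '[[[0,-0.001,0],0,0.25],[[0,-0.001,0],0,0.25],[[0.03,-0.001,0],0,0.25],[[0.06,-0.001,0],0,0.25],[[0.09,-0.001,0],0,0.25],[[0.11,-0.001,0],0,0.25],[[0.125,-0.001,0],0,0.25],[[0.132,-0.001,0],0,0.25],[[0.132,-0.001,0],0,0.25]]'; python3 - <<'E'
from h import *
c=r.read_camera("scene"); t=r.read_camera("top")
o=np.zeros((600,800,3),np.uint8)
o[:,:400]=cv2.resize(t["image"][115:265,270:370],(400,600)); o[:400,400:]=cv2.resize(c["image"][120:270,260:410],(400,400)); cv2.imwrite("pics/p1.png",o[:,:,::-1])
E
```

```text
time: 2.68
eef_pos: [0.5196, -0.3654, 0.0186]
tool_rot: [2.204, 0.039, -2.204]
contact_force: [-0.4, 0.7, -0.1]
opening: 0.749
```

View pics/p1.png

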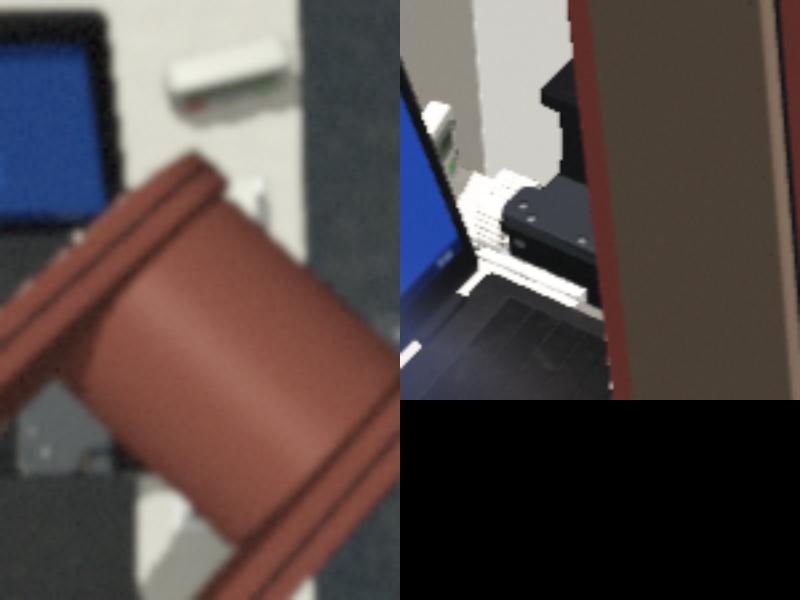

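The red arm itself hides the pot in both views. There is no contact force, so I'll close and rely on the opening: the 44 mm body should give about 0.51.

```bash
python3 -m handwheel '[[[0,0,0],0,0.5],[[0,0,0],0,0.6],[[0,0,0],0,0.7],[[0,0,0],0,0.7],[[0,0,0],0,0.7],[[-0.003,0,0],0,0.7],[[-0.006,0,0],0,0.7],[[-0.01,0,0],0,0.7]]'
```

```text
time: 3.78
eef_pos: [0.5193, -0.3652, 0.0284]
tool_rot: [2.203, 0.039, -2.204]
contact_force: [-0.0, 0.2, -1.2]
opening: 0.538
```

```bash
python3 -m handwheel '[[[0,0,0],0,0.7],[[0,0,0],0,0.7]]'; python3 -m handwheel '[[[-0.03,0,0],0,0.7],[[-0.07,0,0],0,0.7],[[-0.09,0,0],0,0.7],[[-0.09,0,0],0,0.7]]'; python3 - <<'E'
from h import *
c=r.read_camera("scene"); t=r.read_camera("top")
o=np.zeros((600,800,3),np.uint8)
o[:,:400]=cv2.resize(t["image"][115:265,270:370],(400,600)); o[:400,400:]=cv2.resize(c["image"][120:270,230:380],(400,400)); cv2.imwrite("pics/p2.png",o[:,:,::-1])
E
```

```text
time: 4.03
eef_pos: [0.5196, -0.3653, 0.0285]
tool_rot: [2.204, 0.039, -2.204]
contact_force: [-0.2, 0.5, -0.3]
opening: 0.537
time: 4.53
eef_pos: [0.5206, -0.3662, 0.1203]
tool_rot: [2.205, 0.036, -2.199]
contact_force: [0.5, 0.6, -1.4]
opening: 0.538
```

View pics/p2.png

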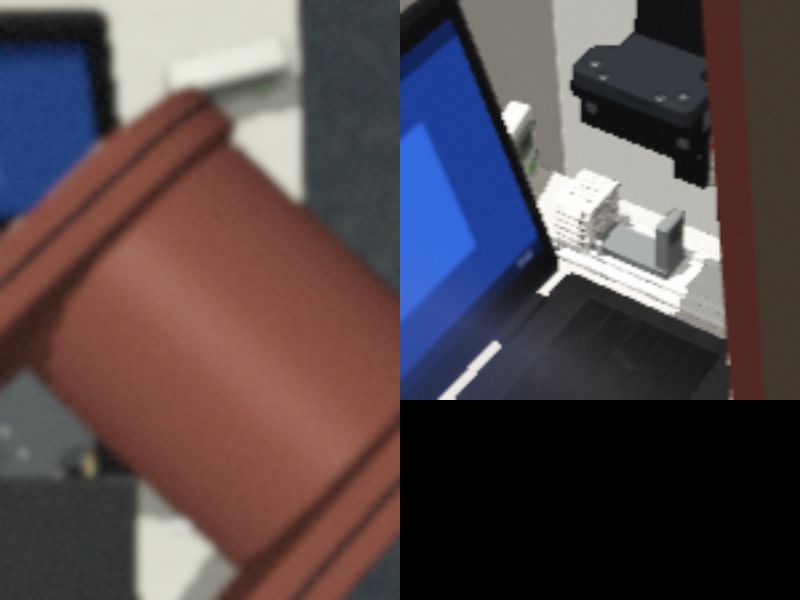

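```bash
python3 -m handwheel '[[[0,-0.004,0.04],0,0.7],[[0,-0.008,0.08],0,0.7],[[0,-0.013,0.13],0,0.7],[[0,-0.017,0.17],0,0.7],[[0,-0.017,0.179],0,0.7],[[0.02,-0.017,0.179],0,0.7],[[0.05,-0.017,0.179],0,0.7],[[0.08,-0.017,0.179],0,0.7],[[0.095,-0.017,0.179],0,0.7],[[0.1,-0.017,0.179],0,0.7],[[0.103,-0.017,0.179],0,0.7],[[0.105,-0.017,0.179],0,0.7],[[0.105,-0.017,0.179],0,0.7]]'
```

```text
time: 6.25
eef_pos: [0.3404, -0.3551, 0.0141]
tool_rot: [2.204, 0.038, -2.202]
contact_force: [0.5, 0.2, 0.3]
opening: 0.54
```

```bash
python3 -m handwheel '[[[0.001,0,0],0,0.7],[[0.002,0,0],0,0.7],[[0.002,0,0],0,0.7]]';python3 -m handwheel '[[[0.001,0,0],0,0.7],[[0.001,0,0],0,0.7]]';python3 -m handwheel '[[[0.001,0,0],0,0.7],[[0.001,0,0],0,0.7]]'
```

```text
time: 6.62
eef_pos: [0.3401, -0.3546, 0.0116]
tool_rot: [2.204, 0.039, -2.204]
contact_force: [0.5, -0.8, -1.2]
opening: 0.545
time: 6.88
eef_pos: [0.34, -0.3545, 0.0104]
tool_rot: [2.204, 0.039, -2.204]
contact_force: [-0.7, 0.2, -0.3]
opening: 0.54
time: 7.12
eef_pos: [0.3404, -0.3548, 0.0101]
tool_rot: [2.204, 0.039, -2.203]
contact_force: [-0.2, 2.8, 4.2]
opening: 0.541
```

```bash
python3 -m handwheel '[[[0,0,0],0,0.4],[[0,0,0],0,0.3],[[0,0,0],0,0.2],[[0,0,0],0,0.1],[[0,0,0],0,0.1],[[-0.02,0,0],0,0.1],[[-0.06,0,0],0,0.1],[[-0.12,0,0],0,0.1],[[-0.17,0,0],0,0.1],[[-0.17,-0.05,0.05],0,0.1],[[-0.17,-0.1,0.1],0,0.1],[[-0.17,-0.15,0.1],0,0.1],[[-0.17,-0.15,0.1],0,0.1]]'; python3 - <<'E'
from h import *
c=r.read_camera("scene"); t=r.read_camera("top")
o=np.zeros((600,800,3),np.uint8)
o[:,:400]=cv2.resize(t["image"][150:330,260:380],(400,600)); o[:450,400:]=cv2.resize(c["image"][150:330,270:430],(400,450)); cv2.imwrite("pics/p3.png",o[:,:,::-1])
print(proj(t,(.34,-.355,.065)),proj(c,(.34,-.355,.065)))
E
```

```text
time: 8.75
eef_pos: [0.2341, -0.206, 0.1795]
tool_rot: [2.204, 0.038, -2.199]
contact_force: [-0.6, 0.0, -0.9]
opening: 0.899
[317.9 303.7] [442.2 249.8]
```

View pics/p3.png

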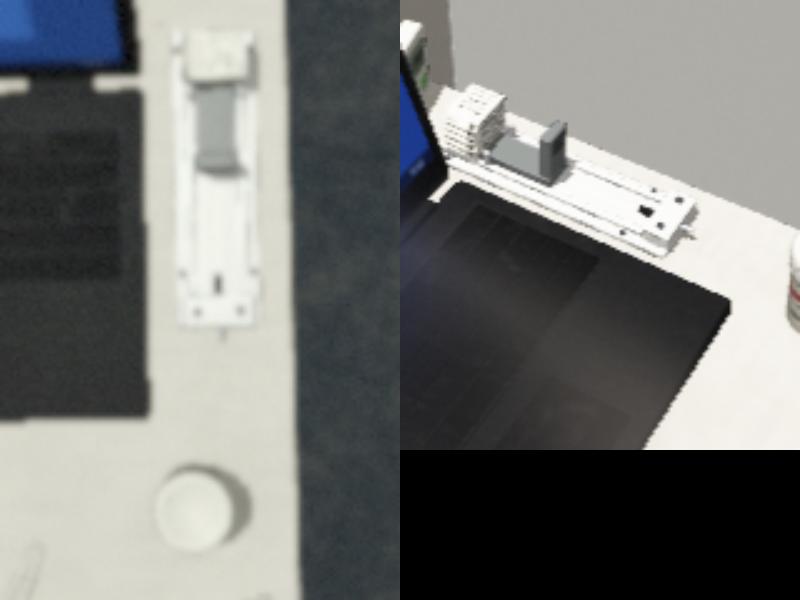

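Picture 6: the pot stands upright on the bench at top-view crop (197,510), as expected. The tab is at about (196–240, 155–172) in the top crop and (541–567, 122–185) in the scene crop. The stack is intact and the rubber buffer is the dark spot at (218,285). Next I'll measure the tab.

```bash
python3 - <<'E'
from h import *
t=r.read_camera("top"); s=r.read_camera("scene")
cv2.imwrite("pics/t.png",t["image"]);
o=np.zeros((600,800,3),np.uint8)
o[:560,:400]=cv2.resize(t["image"][180:208,314:334],(400,560),interpolation=cv2.INTER_NEAREST)
o[:440,400:]=cv2.resize(s["image"][188:232,310:350],(400,440),interpolation=cv2.INTER_NEAREST)
cv2.imwrite("pics/p4.png",o[:,:,::-1])
rx=np.array([.9994,.034]);ry=np.array([-.034,.9994])
for cx,cy in [(.553,-.3635)]:
  for z in (.05,):
    for a in(-1,1):
      for b in(-1,1):
        p=np.array([cx,cy])+a*.005*rx+b*.012*ry; q=(*p,z); A=proj(t,q);B=proj(s,q)
        print(a,b,"top crop",(A+.5-[314,180])*20,"scene crop",(B+.5-[310,188])*10+[400,0])
print("buffer row", ray(t,(260+218/3.333,150+np.array(275)/3.333),.011),ray(t,(260+218/3.333,150+296/3.333),.011))
E
```

```text
-1 -1 top crop [346. 414.] scene crop [671. 112.]
-1 1 top crop [112. 416.] scene crop [598. 193.]
1 -1 top crop [344. 316.] scene crop [622.  92.]
1 1 top crop [112. 318.] scene crop [550. 172.]
buffer row [ 0.48124552 -0.36682525  0.011     ] [ 0.46780772 -0.36718469  0.011     ]
```

View pics/p4.png

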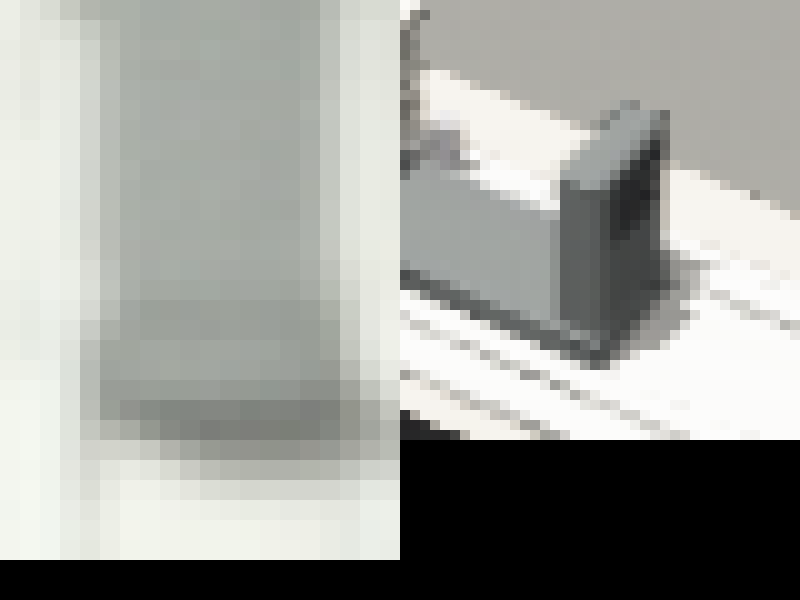

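```bash
python3 -m handwheel '[[[0,0.03,-0.02],-10,0.54],[[0,0.06,-0.04],-20,0.54],[[0,0.09,-0.07],-30,0.54],[[0,0.12,-0.1],-40,0.54],[[0,0.15,-0.13],-50,0.54],[[0,0.17,-0.16],-60,0.54],[[0,0.17,-0.16],-70,0.54],[[0,0.17,-0.16],-80,0.54],[[0,0.17,-0.16],-90,0.54],[[0,0.17,-0.16],-90,0.54],[[0,0.17,-0.16],-90,0.54]]'; python3 - <<'E'
from h import *
st=r.state(); Rm=R.from_rotvec(st["tool_rot"]).as_matrix(); print(st["eef_pos"],Rm.round(3),st["joint_positions"].round(2))
print("to tab",Rm.T@(np.array([.554,-.365,.022])-st["eef_pos"]))
E
```

```text
time: 10.32
eef_pos: [0.4008, -0.3729, 0.1785]
tool_rot: [1.186, 1.226, -1.186]
contact_force: [0.2, 0.6, 0.9]
opening: 0.459
[ 0.40076581 -0.37293575  0.17848083] [[-0.001  0.999  0.032]
 [ 0.001  0.032 -0.999]
 [-1.    -0.001 -0.001]] [-0.89  0.07  1.78 -0.    1.29 -0.93]
to tab [ 0.15632701  0.15356938 -0.00287273]
```

```bash
python3 -m handwheel '[[[0,0.04,-0.001],0,0.54],[[0,0.08,-0.002],0,0.54],[[0,0.12,-0.003],0,0.54],[[0.02,0.1535,-0.003],0,0.54],[[0.06,0.1535,-0.003],0,0.54],[[0.1,0.1535,-0.003],0,0.54],[[0.115,0.1535,-0.003],0,0.54],[[0.115,0.1535,-0.003],0,0.54]]'; python3 - <<'E'
from h import *
c=r.read_camera("scene")
cv2.imwrite("pics/p5.png",cv2.resize(c["image"][120:260,260:400],(560,560))[:,:,::-1])
st=r.state(); Rm=R.from_rotvec(st["tool_rot"]).as_matrix()
print("to tab",Rm.T@(np.array([.554,-.365,.022])-st["eef_pos"]))
E
```

```text
time: 11.32
eef_pos: [0.5534, -0.3638, 0.0635]
tool_rot: [1.184, 1.228, -1.185]
contact_force: [-0.7, -0.4, 0.2]
opening: 0.461
to tab [ 0.04325637 -0.0004315   0.0003787 ]
```

View pics/p5.png

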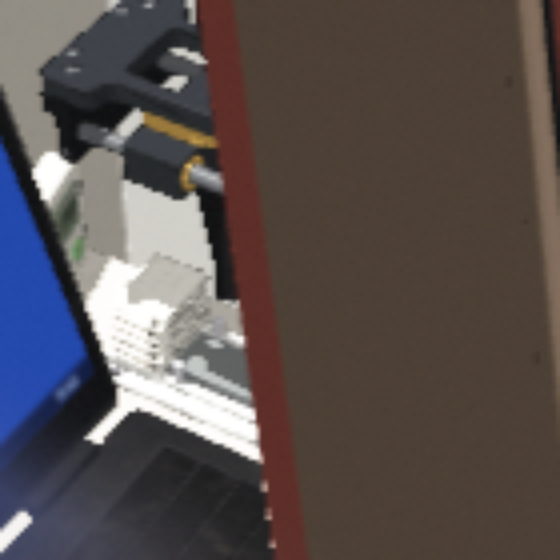

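```bash
python3 -m handwheel '[[[0.015,0,0],0,0.54],[[0.03,0,0],0,0.54],[[0.038,0,0],0,0.54],[[0.042,0,0],0,0.54],[[0.042,0,0],0,0.54]]'; python3 -m handwheel '[[[0,0,0],0,0.62],[[0,0,0],0,0.7],[[0,0,0],0,0.78],[[0,0,0],0,0.85],[[0,0,0],0,0.9],[[0,0,0],0,0.95],[[0,0,0],0,0.95],[[0,0,0],0,0.95]]'
```

```text
time: 12.0
eef_pos: [0.5539, -0.3639, 0.0222]
tool_rot: [1.183, 1.226, -1.183]
contact_force: [0.4, 0.3, 0.7]
opening: 0.462
time: 13.0
eef_pos: [0.554, -0.3641, 0.0226]
tool_rot: [1.183, 1.226, -1.183]
contact_force: [-0.6, 0.5, 0.9]
opening: 0.112
```

```bash
python3 -m handwheel '[[[0,-0.001,0],0,0.95],[[0,-0.003,0],0,0.95],[[0,-0.006,0],0,0.95],[[0,-0.009,0],0,0.95],[[0,-0.012,0],0,0.95],[[0,-0.015,0],0,0.95],[[0,-0.018,0],0,0.95],[[0,-0.021,0],0,0.95],[[0,-0.024,0],0,0.95],[[0,-0.027,0],0,0.95],[[0,-0.03,0],0,0.95],[[0,-0.033,0],0,0.95],[[0,-0.036,0],0,0.95],[[0,-0.039,0],0,0.95],[[0,-0.042,0],0,0.95],[[0,-0.045,0],0,0.95],[[0,-0.046,0],0,0.95],[[0,-0.046,0],0,0.95]]'; python3 -m handwheel '[[[0,-0.001,0],0,0.95],[[0,-0.002,0],0,0.95],[[0,-0.003,0],0,0.95],[[0,-0.003,0],0,0.95]]'
```

```text
time: 15.25
eef_pos: [0.5078, -0.3657, 0.0226]
tool_rot: [1.183, 1.226, -1.183]
contact_force: [-1.2, -1.0, 1.6]
opening: 0.113
time: 15.75
eef_pos: [0.505, -0.3658, 0.0225]
tool_rot: [1.183, 1.226, -1.183]
contact_force: [0.8, 0.6, -0.1]
opening: 0.111
```

```bash
cat > ok.py <<'E'
from cell import r
import sys
s=r.state(); f=s["contact_force"]@[.9995,.033,0]; print(s["time"],round(s["eef_pos"][0],4),"Fx",round(f,1)); sys.exit(f>3.2)
E
python3 -m handwheel '[[[0,-0.0005,0],0,0.95],[[0,-0.0005,0],0,0.95]]' >/dev/null; python3 ok.py && python3 -m handwheel '[[[0,-0.0005,0],0,0.95],[[0,-0.0005,0],0,0.95]]' >/dev/null && python3 ok.py && python3 -m handwheel '[[[0,-0.0005,0],0,0.95],[[0,-0.0005,0],0,0.95]]' >/dev/null && python3 ok.py && python3 -m handwheel '[[[0,-0.0005,0],0,0.95],[[0,-0.0005,0],0,0.95]]' >/dev/null && python3 ok.py && python3 -m handwheel '[[[0,-0.0005,0],0,0.95],[[0,-0.0005,0],0,0.95]]' >/dev/null && python3 ok.py && python3 -m handwheel '[[[0,-0.0005,0],0,0.95],[[0,-0.0005,0],0,0.95]]' >/dev/null && python3 ok.py && python3 -m handwheel '[[[0,-0.0005,0],0,0.95],[[0,-0.0005,0],0,0.95]]' >/dev/null && python3 ok.py && python3 -m handwheel '[[[0,-0.0005,0],0,0.95],[[0,-0.0005,0],0,0.95]]' >/dev/null && python3 ok.py
```

```text
16.0 0.5046 Fx 1.3False
```

```bash
sed -i 's/sys.exit(f>3.2)/sys.exit(int(f>3.2))/' ok.py
python3 -m handwheel '[[[0,-0.0005,0],0,0.95],[[0,-0.0005,0],0,0.95]]' >/dev/null; python3 ok.py && python3 -m handwheel '[[[0,-0.0005,0],0,0.95],[[0,-0.0005,0],0,0.95]]' >/dev/null && python3 ok.py && python3 -m handwheel '[[[0,-0.0005,0],0,0.95],[[0,-0.0005,0],0,0.95]]' >/dev/null && python3 ok.py && python3 -m handwheel '[[[0,-0.0005,0],0,0.95],[[0,-0.0005,0],0,0.95]]' >/dev/null && python3 ok.py && python3 -m handwheel '[[[0,-0.0005,0],0,0.95],[[0,-0.0005,0],0,0.95]]' >/dev/null && python3 ok.py && python3 -m handwheel '[[[0,-0.0005,0],0,0.95],[[0,-0.0005,0],0,0.95]]' >/dev/null && python3 ok.py && python3 -m handwheel '[[[0,-0.0005,0],0,0.95],[[0,-0.0005,0],0,0.95]]' >/dev/null && python3 ok.py && python3 -m handwheel '[[[0,-0.0005,0],0,0.95],[[0,-0.0005,0],0,0.95]]' >/dev/null && python3 ok.py && python3 -m handwheel '[[[0,-0.0005,0],0,0.95],[[0,-0.0005,0],0,0.95]]' >/dev/null && python3 ok.py && python3 -m handwheel '[[[0,-0.0005,0],0,0.95],[[0,-0.0005,0],0,0.95]]' >/dev/null && python3 ok.py && python3 -m handwheel '[[[0,-0.0005,0],0,0.95],[[0,-0.0005,0],0,0.95]]' >/dev/null && python3 ok.py && python3 -m handwheel '[[[0,-0.0005,0],0,0.95],[[0,-0.0005,0],0,0.95]]' >/dev/null && python3 ok.py
```

```text
16.25 0.5041 Fx 0.7
16.5 0.5035 Fx 0.9
16.75 0.5031 Fx 1.0
17.0 0.5026 Fx 0.8
17.25 0.502 Fx 0.6
17.5 0.5016 Fx 0.3
17.75 0.501 Fx 1.3
18.0 0.5006 Fx 1.8
18.25 0.5001 Fx 1.6
18.5 0.4995 Fx 0.2
18.75 0.4991 Fx 1.7
19.0 0.4986 Fx 0.7
```

```bash
python3 -m handwheel '[[[0,-0.0005,0],0,0.95],[[0,-0.0005,0],0,0.95]]' >/dev/null; python3 ok.py && python3 -m handwheel '[[[0,-0.0005,0],0,0.95],[[0,-0.0005,0],0,0.95]]' >/dev/null && python3 ok.py && python3 -m handwheel '[[[0,-0.0005,0],0,0.95],[[0,-0.0005,0],0,0.95]]' >/dev/null && python3 ok.py && python3 -m handwheel '[[[0,-0.0005,0],0,0.95],[[0,-0.0005,0],0,0.95]]' >/dev/null && python3 ok.py && python3 -m handwheel '[[[0,-0.0005,0],0,0.95],[[0,-0.0005,0],0,0.95]]' >/dev/null && python3 ok.py && python3 -m handwheel '[[[0,-0.0005,0],0,0.95],[[0,-0.0005,0],0,0.95]]' >/dev/null && python3 ok.py && python3 -m handwheel '[[[0,-0.0005,0],0,0.95],[[0,-0.0005,0],0,0.95]]' >/dev/null && python3 ok.py && python3 -m handwheel '[[[0,-0.0005,0],0,0.95],[[0,-0.0005,0],0,0.95]]' >/dev/null && python3 ok.py && python3 -m handwheel '[[[0,-0.0005,0],0,0.95],[[0,-0.0005,0],0,0.95]]' >/dev/null && python3 ok.py && python3 -m handwheel '[[[0,-0.0005,0],0,0.95],[[0,-0.0005,0],0,0.95]]' >/dev/null && python3 ok.py && python3 -m handwheel '[[[0,-0.0005,0],0,0.95],[[0,-0.0005,0],0,0.95]]' >/dev/null && python3 ok.py && python3 -m handwheel '[[[0,-0.0005,0],0,0.95],[[0,-0.0005,0],0,0.95]]' >/dev/null && python3 ok.py && python3 -m handwheel '[[[0,-0.0005,0],0,0.95],[[0,-0.0005,0],0,0.95]]' >/dev/null && python3 ok.py && python3 -m handwheel '[[[0,-0.0005,0],0,0.95],[[0,-0.0005,0],0,0.95]]' >/dev/null && python3 ok.py && python3 -m handwheel '[[[0,-0.0005,0],0,0.95],[[0,-0.0005,0],0,0.95]]' >/dev/null && python3 ok.py && python3 -m handwheel '[[[0,-0.0005,0],0,0.95],[[0,-0.0005,0],0,0.95]]' >/dev/null && python3 ok.py
```

```text
19.25 0.4981 Fx 1.1
19.5 0.4976 Fx 2.0
19.75 0.4971 Fx 0.9
20.0 0.4965 Fx -0.2
20.25 0.4961 Fx 1.0
20.5 0.4956 Fx 1.4
20.75 0.4951 Fx 0.9
21.0 0.4946 Fx 0.9
21.25 0.494 Fx 2.1
21.5 0.4936 Fx -0.4
21.75 0.4931 Fx 1.2
22.0 0.4926 Fx 1.5
22.25 0.4921 Fx 1.7
22.5 0.4915 Fx 0.7
22.75 0.491 Fx 0.7
23.0 0.4906 Fx 1.0
```

```bash
python3 -m handwheel '[[[0,-0.0005,0],0,0.95],[[0,-0.0005,0],0,0.95]]' >/dev/null; python3 ok.py && python3 -m handwheel '[[[0,-0.0005,0],0,0.95],[[0,-0.0005,0],0,0.95]]' >/dev/null && python3 ok.py && python3 -m handwheel '[[[0,-0.0005,0],0,0.95],[[0,-0.0005,0],0,0.95]]' >/dev/null && python3 ok.py && python3 -m handwheel '[[[0,-0.0005,0],0,0.95],[[0,-0.0005,0],0,0.95]]' >/dev/null && python3 ok.py && python3 -m handwheel '[[[0,-0.0005,0],0,0.95],[[0,-0.0005,0],0,0.95]]' >/dev/null && python3 ok.py && python3 -m handwheel '[[[0,-0.0005,0],0,0.95],[[0,-0.0005,0],0,0.95]]' >/dev/null && python3 ok.py && python3 -m handwheel '[[[0,-0.0005,0],0,0.95],[[0,-0.0005,0],0,0.95]]' >/dev/null && python3 ok.py && python3 -m handwheel '[[[0,-0.0005,0],0,0.95],[[0,-0.0005,0],0,0.95]]' >/dev/null && python3 ok.py && python3 -m handwheel '[[[0,-0.0005,0],0,0.95],[[0,-0.0005,0],0,0.95]]' >/dev/null && python3 ok.py && python3 -m handwheel '[[[0,-0.0005,0],0,0.95],[[0,-0.0005,0],0,0.95]]' >/dev/null && python3 ok.py && python3 -m handwheel '[[[0,-0.0005,0],0,0.95],[[0,-0.0005,0],0,0.95]]' >/dev/null && python3 ok.py && python3 -m handwheel '[[[0,-0.0005,0],0,0.95],[[0,-0.0005,0],0,0.95]]' >/dev/null && python3 ok.py && python3 -m handwheel '[[[0,-0.0005,0],0,0.95],[[0,-0.0005,0],0,0.95]]' >/dev/null && python3 ok.py && python3 -m handwheel '[[[0,-0.0005,0],0,0.95],[[0,-0.0005,0],0,0.95]]' >/dev/null && python3 ok.py && python3 -m handwheel '[[[0,-0.0005,0],0,0.95],[[0,-0.0005,0],0,0.95]]' >/dev/null && python3 ok.py && python3 -m handwheel '[[[0,-0.0005,0],0,0.95],[[0,-0.0005,0],0,0.95]]' >/dev/null && python3 ok.py
```

```text
23.25 0.4901 Fx 2.3
23.5 0.4895 Fx 1.9
23.75 0.4891 Fx 0.2
24.0 0.4885 Fx 1.1
24.25 0.4883 Fx 3.1
24.5 0.4882 Fx 5.1
```

```bash
python3 -m handwheel '[[[0,-0.0005,0],0,0.95],[[0,-0.0005,0],0,0.95]]' >/dev/null; python3 ok.py; python3 -m handwheel '[[[0,0,0],0,0.95]]' >/dev/null; python3 ok.py
```

```text
24.75 0.4881 Fx 6.7
24.875 0.4881 Fx 5.8
```

```bash
python3 -m handwheel '[[[0,-0.0006,0],0,0.95],[[0,-0.0006,0],0,0.95]]' >/dev/null; python3 ok.py; python3 -m handwheel '[[[0,0,0],0,0.95]]' >/dev/null; python3 ok.py
```

```text
25.125 0.488 Fx 8.3
25.25 0.488 Fx 8.5
```

```bash
python3 -m handwheel '[[[0,-0.0002,0],0,0.95],[[0,-0.0002,0],0,0.95]]' >/dev/null; python3 ok.py; python3 -m handwheel '[[[0,0,0],0,0.95],[[0,0,0],0,0.95]]' >/dev/null; python3 ok.py; python3 -m handwheel '[[[0,0,0],0,0.95],[[0,0,0],0,0.95]]' >/dev/null; python3 ok.py
```

```text
25.5 0.488 Fx 9.1
25.75 0.488 Fx 8.6
26.0 0.488 Fx 9.0
```

```bash
python3 -m handwheel '[[[0,0.0008,0],0,0.95],[[0,0.0016,0],0,0.95],[[0,0.0016,0],0,0.95]]'; python3 ok.py; python3 -m handwheel '[[[0,0,0],0,0.85],[[0,0,0],0,0.75],[[0,0,0],0,0.65],[[0,0,0],0,0.6],[[0,0,0],0,0.6],[[0,0,0],0,0.6]]'
```

```text
time: 26.38
eef_pos: [0.4882, -0.3664, 0.0226]
tool_rot: [1.183, 1.225, -1.183]
contact_force: [5.3, -0.7, -2.5]
opening: 0.113
26.375 0.4882 Fx 5.3
time: 27.12
eef_pos: [0.4878, -0.3664, 0.0225]
tool_rot: [1.183, 1.226, -1.183]
contact_force: [0.4, 0.6, 0.2]
opening: 0.393
```

```bash
python3 -m handwheel '[[[-0.02,0,0],0,0.6],[[-0.06,0,0],0,0.6],[[-0.11,0,0],0,0.6],[[-0.16,0,0],0,0.6],[[-0.16,-0.05,-0.03],0,0.6],[[-0.16,-0.1,-0.06],0,0.6],[[-0.16,-0.15,-0.1],0,0.6],[[-0.16,-0.2,-0.13],0,0.6],[[-0.16,-0.25,-0.16],0,0.6],[[-0.16,-0.25,-0.16],0,0.6],[[-0.16,-0.25,-0.16],0,0.6]]'; python3 - <<'E'
from h import *
c=r.read_camera("scene"); t=r.read_camera("top")
o=np.zeros((600,800,3),np.uint8)
o[:,:400]=cv2.resize(t["image"][115:325,255:395],(400,600)); o[:450,400:]=cv2.resize(c["image"][150:330,300:460],(400,450)); cv2.imwrite("pics/p6.png",o[:,:,::-1])
E
```

```text
time: 28.5
eef_pos: [0.2331, -0.2163, 0.1842]
tool_rot: [1.182, 1.221, -1.183]
contact_force: [0.5, -0.5, -0.4]
opening: 0.397
```

View pics/p6.png

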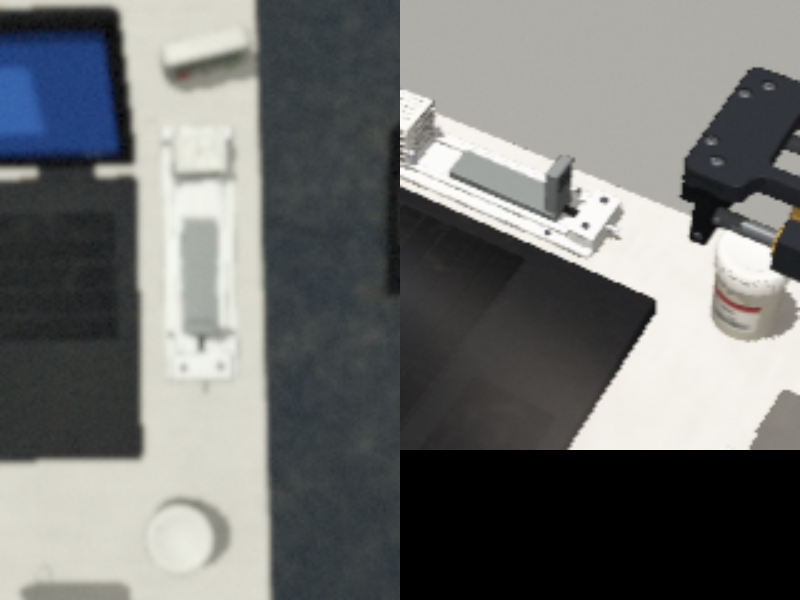

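Picture 9: the carrier is fully drawn out, with its front at the buffer (top crop (203,335)). The stack is in place at (202,150), the pot is upright, and the timer hasn't moved. I'll take one closer look at the stack.

```bash
python3 - <<'E'
from h import *
c=r.read_camera("scene"); t=r.read_camera("top")
o=np.zeros((480,800,3),np.uint8)
o[:,:400]=cv2.resize(t["image"][145:193,305:345],(400,480),interpolation=cv2.INTER_CUBIC); o[:400,400:]=cv2.resize(c["image"][165:225,270:330],(400,400),interpolation=cv2.INTER_CUBIC); cv2.imwrite("pics/p7.png",o[:,:,::-1])
E
```

```text
(no output)
```

View pics/p7.png

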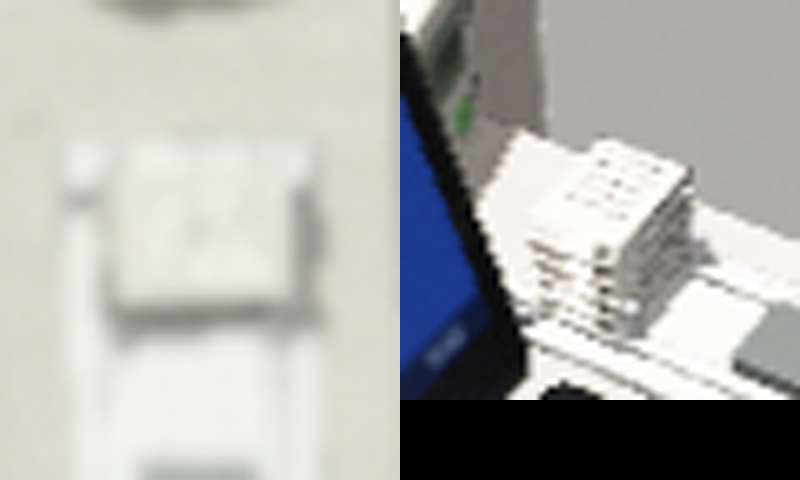

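Picture 10: the five cassettes are neatly stacked and level, down on the rails behind the posts. I'm handing in now.

```bash
python3 -c "
from cell import r
print(r.hand_in())"
```

```text
the job is handed in; nothing more can be done
None
```

The job is done and handed in at about 28.6 s on the robot clock (limit 59 s); no verdict was reported.

- **Pot:** I lifted it off the rack and stood it upright on the bench near (0.34, -0.355), clear of the rack. The last picture shows it standing there. While gripped, the fingers read about 47 mm instead of the 44 mm body, so they probably also touched the lid rim. It did not slip.
- **Carrier:** I pulled it by the tab about 66 mm, inside the expected 50 to 80 mm, until it met the buffer. I pressed at 8.3 to 9.1 N for about 0.9 s. The highest force in any reading was 9.1 N, but I only had readings at the end of each step. I eased off to about 5 N before opening the fingers. The last picture shows the carrier drawn out at the buffer.
- **Cassettes and timer:** The last close-up shows all five cassettes stacked and level, sunk onto the rails behind the posts. The timer has not moved.

The arm hid both the pot and the tab from the cameras during the grasps, so I confirmed those by finger opening and force only. No other check failed or disagreed.

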